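Snap the cover back on an open battery pack

TASK

Close the open battery pack: pick up its cover by the rail, set it on the pack the right way round, with its notch around the connector block, and press it down corner by corner until all four clips have clicked home and the cover lies flush all round. Leave the meter, the screwdriver and the blue bin where they are.

Things in the scene. Friction and masses are not known exactly. Their poses are not given: they have to be found in the camera images.
- pack: The open battery pack: black plastic tray, 190 mm long (x), 120 mm wide (y), orange gasket line on its flat rim, green cells and a pale circuit board inside; it stands fast on the bench. Origin: centre of its underside, z up, +x towards the end with the connector block. Rim 50 mm above the origin, walls 4 mm thick, inside 182 x 112 mm.
- pack_rim (a point): Centre of the pack's opening, at rim height; axes as the pack's. In the long walls, at x = +-70 mm, are four springy dark grey catches: a slope leads in, then a hook on the inner side. The cover's tabs and legs go down inside the walls (about 1 mm free at the top); the tabs snap under the hooks. Seated, the underside of the cover's plate lies on the rim and its outline is flush with the tray's.
- pack_connector (a point): Centre of the top of the dark grey connector block (orange contacts) at the pack's +x end. Block 21 mm (x) by 36 mm (y); its top is 12 mm above the rim. This point is at x = 84.5 mm, y = 0 of the pack. The cover's notch goes around it with 4 mm free; the cover cannot seat the other way round.
- cover_rail (a point): Where to grip the loose cover: centre, half-way up, of the dark rail on its top. Rail 28 mm wide (y), 110 mm long (x), 24 mm high: its top is 12 mm above this point, the plate's top face 12 mm below. Axes: x along the rail towards the notch, z up. Seated, this point is at x = -8, y = 0, z = 66 mm of the pack, with the cover's x axis along the pack's.
- cover_plate (a point): Middle of the cover's top face (inside the rail's foot; 8 mm towards the notch from cover_rail), axes as cover_rail. Grey plate 190 mm (x) by 120 mm (y), 4 mm thick, about 180 g; notch in its +x end 25 mm deep, 44 mm wide. Four tapered guide legs near its corners reach 25 mm below the plate (barbed tabs 15 mm); on the bench it stands on the legs, this point 29 mm up.
- cover_corner_1 (a point): Where to press corner 1: on the plate's top face over the tab at the notch end, +y side (+70, +50 mm in x, y from cover_plate), axes as cover_rail. Seated 54 mm above the pack's origin. Laid loosely on the catches it is about 10 mm higher.
- cover_corner_2 (a point): Where to press corner 2: on the plate's top face over the tab at the plain end, +y side (-70, +50 mm in x, y from cover_plate), axes as cover_rail. Seated 54 mm above the pack's origin. A clip gives way with a snap at about 3 to 16 N; then the plate meets the rim and is hard.
- cover_corner_3 (a point): Where to press corner 3: on the plate's top face over the tab at the plain end, -y side (-70, -50 mm in x, y from cover_plate), axes as cover_rail. Seated 54 mm above the pack's origin. Pressing one corner home lifts the opposite one a few mm more for a time; the plate twists a little.
- cover_corner_4 (a point): Where to press corner 4: on the plate's top face over the tab at the notch end, -y side (+70, -50 mm in x, y from cover_plate), axes as cover_rail. Seated 54 mm above the pack's origin. A clip that has clicked holds its corner down for good.
- meter: A bystander: yellow handheld multimeter lying on its back, 190 x 94 mm, 36 mm high (its dial 49 mm). Origin at the centre of its underside. Leave alone.
- screwdriver: A bystander: screwdriver, 200 mm long with an orange handle, lying on the bench. Leave alone.
- bin: A bystander: open blue storage bin 160 x 110 mm, 75 mm high. Origin at the centre of its underside. Leave alone.

How it is judged (in metres and radians):
On the way:
1. at least one clip of the cover is home in the pack while at least one other corner is still up: the corners are pressed down one after another, not all at once (((z of cover_corner_1 in the frame of pack between 0.0515 and 0.0565 m and x of cover_corner_1 in the frame of pack between 0.062 and 0.078 m and y of cover_corner_1 in the frame of pack between 0.042 and 0.058 m) or (z of cover_corner_2 in the frame of pack between 0.0515 and 0.0565 m and x of cover_corner_2 in the frame of pack between -0.078 and -0.062 m and y of cover_corner_2 in the frame of pack between 0.042 and 0.058 m) or (z of cover_corner_3 in the frame of pack between 0.0515 and 0.0565 m and x of cover_corner_3 in the frame of pack between -0.078 and -0.062 m and y of cover_corner_3 in the frame of pack between -0.058 and -0.042 m) or (z of cover_corner_4 in the frame of pack between 0.0515 and 0.0565 m and x of cover_corner_4 in the frame of pack between 0.062 and 0.078 m and y of cover_corner_4 in the frame of pack between -0.058 and -0.042 m)) and z of any of cover_corner_1, cover_corner_2, cover_corner_3, cover_corner_4 in the frame of pack above 0.058 m), for 0.1 s.
At the end, for the whole second after the job is handed in: All four corners of the cover are home: each corner point within 2.5 mm of its seated height (54 mm above the pack's origin) and within 4 mm in x and y of its place in the pack's frame (so with the notch at the connector block), and they stay there (z of cover_corner_1 in the frame of pack between 0.0515 and 0.0565 m and x of cover_corner_1 in the frame of pack between 0.066 and 0.074 m and y of cover_corner_1 in the frame of pack between 0.046 and 0.054 m and z of cover_corner_2 in the frame of pack between 0.0515 and 0.0565 m and x of cover_corner_2 in the frame of pack between -0.074 and -0.066 m and y of cover_corner_2 in the frame of pack between 0.046 and 0.054 m and z of cover_corner_3 in the frame of pack between 0.0515 and 0.0565 m and x of cover_corner_3 in the frame of pack between -0.074 and -0.066 m and y of cover_corner_3 in the frame of pack between -0.054 and -0.046 m and z of cover_corner_4 in the frame of pack between 0.0515 and 0.0565 m and x of cover_corner_4 in the frame of pack between 0.066 and 0.074 m and y of cover_corner_4 in the frame of pack between -0.054 and -0.046 m); the robot touches nothing.
It fails at once if the meter is pushed more than 20 mm from its place (distance of meter from where it was at the start of the episode above 0.02 m).
It fails at once if the screwdriver is pushed more than 20 mm from its place (distance of screwdriver from where it was at the start of the episode above 0.02 m).
It fails at once if the bin is pushed more than 20 mm from its place (distance of bin from where it was at the start of the episode above 0.02 m).
It also fails if it takes over 48 s, if anything falls off the work surface, if the arm or the gripper's body presses on something with over 40 N, if the wrist force passes 120 N, or if a joint passes its speed limit or range.

ROBOT

A 6-joint arm with a two-finger parallel gripper is mounted at the origin on the work surface. World frame = base frame: x ahead of the robot, y to its left, z up, the work surface at z = 0. Lengths are in m, angles in degrees, forces in N, time in s.
With the tool pointing down it reaches from about 0.4 to 0.825 m from the base axis. Payload 7 kg.
Tool frame: the origin (TCP) lies at the very end of the fingers, on their centre line; the grasp point (between the pads) lies tcp_to_grasp behind it (tcp_to_grasp is the distance from the TCP to the grasp point, in m); x points along the fingers, y is the direction in which the jaws open and shut, and the axes are right-handed (so a half turn about x gives the same grasp; the last joint's range is limited). The gripper opens to 88 mm and grips with 3 to 60 N. Pads are 19 mm wide; open, the fingers measure 130 mm over their backs; the gripper's body (78 mm by 193 mm) begins 47 mm behind the grasp point.
Start: joints at [-50.586, 20.546, 0.682, 0, -70.136, -16.507], TCP at [0.263, -0.622, 0.227] pointing down, gripper open.
Joint ranges: [-176.03, 176.03], [-82.01, 121.73], [-58.28, 71.71], [-173.87, 95.51], [-174.79, -0.11], [-173.66, 173.66]. Speed limits (degrees/s): [136.94, 136.94, 172.46, 180, 180, 180].

INTERFACE

Orientations are given as [roll, pitch, yaw] about the fixed x, y, z axes, in that order (R = Rz(yaw) Ry(pitch) Rx(roll)).
In Python, from plant import * gives the robot as it stands. The module is installed in compiled form; this text tells all that it offers.
- The arm moves only by the shell command python3 -m pendant 'ROWS'. ROWS is JSON, a list of rows, each an object with "claw": the finger opening in mm, from 0 to 87.6; "linear": the shift along the tool's x, y, z in mm, a list of three; "twist": the turn about the tool's x in rad. In form: [{"claw": claw, "linear": [tx, ty, tz], "twist": twist}, ...]. A call has exactly 10 rows; each row shifts and turns the commanded pose from where the row before left it, along the tool's axes as they then stand; what a row does not reach is not made up. A row lasts 1/12 s, in which the tool goes at most 41.7 mm and 7.16 degrees, less where a joint would pass 70% of its speed; a pose out of reach is approached as far as the arm can. A call with a gripper value outside its range is refused whole. The fingers move at their own pace and stop on an object; the grip force is fixed at half the most. Time passes only in rows, so rows that do not move let the fingers close, or fill a call up. It gives the time, the measured TCP pose, the force and the opening at its end, in the units of the state.
- get_obs(): the state, without advancing time (a new reading comes with each control period).
- snapshot(name): name is "scene" or "top" or "wrist"; returns (picture, depth): 384x512x3 uint8, red, green, blue; 384x512 float32, m along the optical axis (not along the pixel's ray), 0 where there is no reading.
- camera_params(name): a dict with "fx", "fy", "cx", "cy" (pixels), "k1" (the pictures are not rectified: a ray, as slopes to the right and down, at radius r is drawn at 1 + k1 r^2 times it, then the intrinsics apply), "rvec" (rotation vector, rad) and "tvec" (3), from world to camera coordinates, as OpenCV has them. Camera axes: x right, y down, z forward; pixel columns grow to the right and rows downward; lengths in m; the calibration is good to about 2 mm. A picture is of the moment at which its call begins: read the wrist's pose just before it. camera_params takes no time and is no camera call; for the wrist camera it gives the pose at the moment of the call.
- close_job(): hands the job in, once; it reports no verdict.
Trained networks look in the newest picture that a camera, given by its name, has taken for a name from the list of things; names that differ only in an ending like _2 or _b are one class to them, and where a whole thing is asked for, a point or a joint stands for the part that bears it (a point fixed in the world has none). Each returns a list of dicts, best first, with "confidence" (0 to 1); they miss things now and then, are a little off and sometimes report something else, mostly with a low value. They report only what shows in the picture. A call takes as long as a camera call.
- boxes_of(camera, target): "xy" ([column, row] in pixels, amid what is visible of it).
The state is a dict: "clock": time; "joint_pos": joint angles; "qvel": joint speeds; "tau": joint torques, N m; "tool_pos": TCP position; "orientation": TCP orientation; "force": force on the tool from outside, world axes, zero at the start; "moment": the same for the moment, N m; "opening": finger opening in m.
Only numpy, scipy, OpenCV 4.12 (cv2) and the standard library are available. Lean on these libraries where they do the work, as an engineer would, in place of code of your own. Each camera call takes 0.05 s, during which the arm holds its last target. There are 200 camera calls.

## Working session

There is one attempt and no reset: what is moved stays moved. The work goes in short steps, Python scripts to look and compute and a shell command to move; the robot and the scene stay as the last step left them, time stands still between calls to the robot, and variables do not carry over. Pictures are saved under pics/ and viewed, about 8 in all and at most 12, crops included, and the job is handed in when it is done.

```bash
mkdir -p pics; cat > h.py <<'E'
from plant import *
import numpy as np, cv2
from scipy.spatial.transform import Rotation as Ro
def cam(n):
    p=camera_params(n); K=np.array([[p['fx'],0,p['cx']],[0,p['fy'],p['cy']],[0,0,1.]])
    R=cv2.Rodrigues(np.array(p['rvec'],float))[0]; return p,K,R,np.array(p['tvec'],float).ravel()
def cloud(n,depth,c=None):
    p,K,R,t=c or cam(n); h,w=depth.shape
    u,v=np.meshgrid(np.arange(w),np.arange(h))
    xy=cv2.undistortPoints(np.stack([u,v],-1).reshape(-1,1,2).astype(float),K,np.array([p['k1'],0,0,0.])).reshape(h,w,2)
    P=np.dstack([xy*depth[...,None],depth]); return (P-t)@R   # R^T(P-t)
def proj(n,X,c=None):
    p,K,R,t=c or cam(n)
    return cv2.projectPoints(np.array(X,float).reshape(-1,3),cv2.Rodrigues(R)[0],t,K,np.array([p['k1'],0,0,0.]))[0].reshape(-1,2)
E
python3 - <<'E'
from h import *
o=get_obs(); print(o)
ims=[]
for n in ['scene','top']:
    im,d=snapshot(n); c=cam(n); X=cloud(n,d,c); np.savez('%s0.npz'%n,im=im,d=d,X=X)
    ims.append(im)
    for t in ['pack','pack_connector','cover_rail','cover_plate','cover_corner_1','meter','screwdriver','bin']:
        for b in boxes_of(n,t)[:4]:
            u,v=np.round(b['xy']).astype(int); print(n,t,b['xy'],round(b['confidence'],2),X[min(v,383),min(u,511)].round(3))
cv2.imwrite('pics/scene0.png',ims[0][...,::-1]); cv2.imwrite('pics/top0.png',ims[1][...,::-1])
E
```

```text
{'clock': 0.0, 'joint_pos': array([-5.05843020e+01,  2.05912054e+01,  6.32159265e-01, -2.02788084e-02,
       -7.01338143e+01, -1.65062743e+01]), 'qvel': array([ 0.03506033, -0.06713165, -0.01005734,  0.05474626,  0.00971357,
        0.07211631]), 'tau': array([ 7.48211664e-05, -5.82724750e+01,  2.93043673e+01,  6.99712202e+00,
        6.71414149e-03, -1.30416574e-04]), 'tool_pos': array([ 0.26253764, -0.6213166 ,  0.2256125 ]), 'orientation': array([ 94.90683135,  89.90520237, 117.80934831]), 'force': array([0.11814115, 0.32444248, 0.72027758]), 'moment': array([-0.03203656,  0.00919606,  0.00979934]), 'opening': 0.08754841935319416}
scene pack [305.8, 176.9] 0.87 [0.531 0.148 0.045]
scene pack_connector [309.9, 178.2] 0.71 [0.542 0.158 0.048]
scene cover_rail [206.1, 194.7] 0.97 [ 0.58  -0.169  0.05 ]
scene cover_plate [204.2, 197.6] 0.61 [ 0.567 -0.176  0.029]
scene cover_corner_1 [221.6, 204.4] 0.7 [ 0.57  -0.124  0.001]
scene cover_corner_1 [180.9, 188.3] 0.55 [ 0.507 -0.246  0.03 ]
scene meter [397.1, 170.6] 0.69 [0.538 0.446 0.04 ]
scene screwdriver [238.7, 242.0] 0.73 [ 0.765
[... 154 characters left out ...]
7] 0.56 [0.498 0.165 0.046]
top cover_rail [314.9, 220.1] 0.77 [ 0.538 -0.192  0.051]
top cover_rail [324.4, 235.7] 0.4 [ 0.486 -0.224  0.027]
top cover_plate [312.1, 217.6] 0.95 [ 0.544 -0.182  0.055]
top cover_plate [206.8, 232.4] 0.18 [0.501 0.162 0.043]
top cover_corner_1 [322.2, 233.0] 0.78 [ 0.496 -0.217  0.026]
top cover_corner_1 [294.6, 201.9] 0.74 [ 0.6   -0.129  0.028]
top meter [117.1, 233.9] 0.95 [0.497 0.459 0.039]
top meter [209.1, 230.3] 0.41 [0.508 0.156 0.041]
top meter [322.1, 232.8] 0.34 [ 0.496 -0.217  0.026]
top screwdriver [280.7, 155.1] 0.73 [ 0.761 -0.085  0.025]
top screwdriver [207.0, 230.7] 0.49 [0.505 0.162 0.044]
top bin [396.4, 228.8] 0.94 [ 0.51  -0.47  -0.001]
```

```bash
python3 - <<'E'
import cv2
a=cv2.imread('pics/top0.png')[130:310,80:440]; cv2.imwrite('pics/top0c.png',cv2.resize(a,None,fx=2.2,fy=2.2,interpolation=cv2.INTER_CUBIC))
E
```

```text
(no output)
```

View pics/top0c.png

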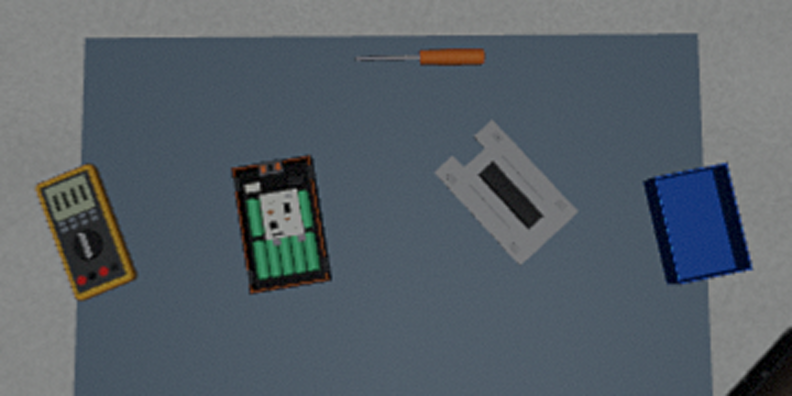

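The top picture shows the pack at about (207,230), notch/connector end pointing up (+x). The cover at (313,218) has its notch up-left. The bystanders are well clear of both.

```bash
python3 - <<'E'
from h import *
import plant
print(getattr(plant,'tcp_to_grasp',None),[a for a in dir(plant) if not a.startswith('_')])
o=get_obs();R=Ro.from_euler('xyz',o['orientation'],degrees=True).as_matrix();print(R.round(3))
for n in ['scene','top']:
    X=np.load(n+'0.npz')['X']
    for nm,cx,cy,z0,z1 in [('plate',.54,-.185,.02,.037),('rail',.54,-.185,.043,.065),('pack>45',.515,.16,.044,.056),('conn',.6,.17,.057,.075)]:
        P=X[(abs(X[...,0]-cx)<.15)&(abs(X[...,1]-cy)<.15)&(X[...,2]>z0)&(X[...,2]<z1)]
        if len(P)<5: print(n,nm,len(P));continue
        print(n,nm,len(P),np.round(P.mean(0),4),cv2.minAreaRect((P[:,:2]*1000).astype(np.float32)))
E
```

```text
0.0188 ['PlanningError', 'boxes_of', 'camera_params', 'close_job', 'get_obs', 'snapshot', 'tcp_to_grasp']
[[ 0.    -0.389  0.921]
 [-0.     0.921  0.389]
 [-1.    -0.     0.   ]]
scene plate 1168 [ 0.5625 -0.1745  0.0302] ((551.3392944335938, -174.76800537109375), (193.87705993652344, 122.75806427001953), 41.88082504272461)
scene rail 274 [ 0.5526 -0.1784  0.0524] ((546.5623779296875, -180.09976196289062), (112.77986145019531, 30.017017364501953), 40.73860549926758)
scene pack>45 723 [0.5092 0.164  0.0479] ((502.89208984375, 163.53125), (198.34646606445312, 121.47032165527344), 9.170586585998535)
scene conn 67 [0.5911 0.176  0.0626] ((588.666748046875, 176.884033203125), (27.38908576965332, 34.09402084350586), 5.8837385177612305)
top plate 1624 [ 0.5471 -0.179   0.0282] ((550.6397705078125, -177.2969207763672), (190.1335906982422, 121.1768569946289), 41.9661750793457)
top rail 295 [ 0.5439 -0.1824  0.0517] ((544.4267578125, -182.33319091796875), (110.0317153930664, 29.17780876159668), 42.56829833984375)
top pack>45 531 [0.5016 0.1613 0.0476] ((503.33514404296875, 161.60076904296875), (189.5605926513672, 120.50943756103516), 9.107192039489746)
top conn 61 [0.5861 0.1745 0.0613] ((585.247802734375, 181.6356964111328), (21.008310317993164, 48.510066986083984), 8.962697982788086)
```

```bash
A='{"claw":87,"linear":[0,19,28],"twist":0}'; python3 -m pendant '[{"claw":87,"linear":[0,18,27],"twist":0},{"claw":87,"linear":[0,18,27],"twist":0},{"claw":87,"linear":[0,18,27],"twist":0},{"claw":87,"linear":[0,18,27],"twist":0},{"claw":87,"linear":[0,18,27],"twist":0},{"claw":87,"linear":[0,18,27],"twist":0},{"claw":87,"linear":[0,18,27],"twist":0},{"claw":87,"linear":[0,18,27],"twist":0},{"claw":87,"linear":[0,18,27],"twist":0},{"claw":87,"linear":[0,18,27],"twist":0}]'
```

```text
clock: 1.73
tool_pos: [0.442, -0.3494, 0.2269]
orientation: [-45.3, 90.0, -22.4]
force: [1.1, 0.7, -0.8]
opening: 0.0866
```

```bash
python3 -m pendant '[{"claw":87,"linear":[0,19,27],"twist":0},{"claw":87,"linear":[0,19,27],"twist":0},{"claw":87,"linear":[0,19,27],"twist":0},{"claw":87,"linear":[0,19,27],"twist":0},{"claw":87,"linear":[0,19,27],"twist":0},{"claw":87,"linear":[0,20,26],"twist":0},{"claw":87,"linear":[0,0,0],"twist":-0.11},{"claw":87,"linear":[0,0,0],"twist":-0.11},{"claw":87,"linear":[0,0,0],"twist":-0.113},{"claw":87,"linear":[0,0,0],"twist":0}]'; python3 - <<'E'
from h import *
o=get_obs();R=Ro.from_euler('xyz',o['orientation'],degrees=True).as_matrix();print(R.round(3),o['tool_pos'],o['qvel'])
c=cam('wrist'); im,d=snapshot('wrist'); X=cloud('wrist',d,c); print('campos',-c[2].T@c[3])
np.savez('w1.npz',im=im,X=X); cv2.imwrite('pics/w1.png',im[...,::-1])
for nm,z0,z1 in [('plate',.02,.037),('rail',.043,.065)]:
    P=X[(abs(X[...,0]-.545)<.15)&(abs(X[...,1]+.18)<.15)&(X[...,2]>z0)&(X[...,2]<z1)]
    print(nm,len(P),P[:,:3].mean(0),np.median(P[:,2]),cv2.minAreaRect((P[:,:2]*1000).astype(np.float32)))
E
```

```text
clock: 2.57
tool_pos: [0.5451, -0.1819, 0.2266]
orientation: [-55.3, 90.0, -13.0]
force: [-0.2, 1.0, -0.5]
opening: 0.0869
[[ 0.    -0.673  0.739]
 [-0.     0.739  0.673]
 [-1.    -0.     0.   ]] [ 0.54507006 -0.18189241  0.22660592] [ -0.55048493  -0.10416633  -0.10708147  -0.05515508  -0.03513933
 -12.27737422]
campos [ 0.48549366 -0.23677082  0.38581521]
plate 12289 [ 0.54351035 -0.18123847  0.02996138] 0.029960942216042914 ((552.4642333984375, -172.90737915039062), (190.7890625, 121.06912994384766), 42.1898193359375)
rail 2431 [ 0.54423466 -0.18041288  0.05371791] 0.05378880468747709 ((546.3272094726562, -178.21392822265625), (112.18994903564453, 28.455739974975586), 41.870323181152344)
```

View pics/w1.png

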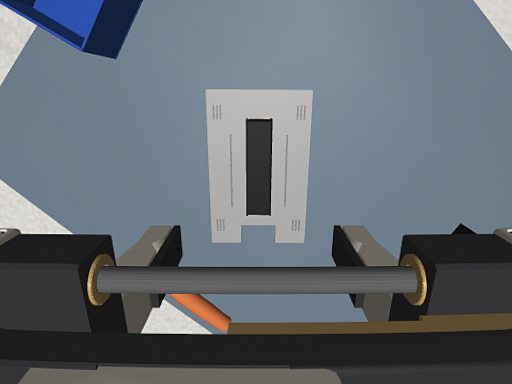

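The wrist picture shows the rail at (259,167), with the notch towards the gripper and the jaws straddling the rail. Descend next.

```bash
python3 -m pendant '[{"claw":87,"linear":[20,1,2],"twist":0},{"claw":87,"linear":[27,0,0],"twist":0},{"claw":87,"linear":[27,0,0],"twist":0},{"claw":87,"linear":[27,0,0],"twist":0},{"claw":87,"linear":[27,0,0],"twist":0},{"claw":87,"linear":[26,0,0],"twist":0},{"claw":87,"linear":[20,0,0],"twist":0},{"claw":87,"linear":[13,0,0],"twist":0},{"claw":87,"linear":[7,0,0],"twist":0},{"claw":87,"linear":[0,0,0],"twist":0}]'
python3 -m pendant '[{"claw":0,"linear":[0,0,0],"twist":0},{"claw":0,"linear":[0,0,0],"twist":0},{"claw":0,"linear":[0,0,0],"twist":0},{"claw":0,"linear":[0,0,0],"twist":0},{"claw":0,"linear":[0,0,0],"twist":0},{"claw":0,"linear":[0,0,0],"twist":0},{"claw":0,"linear":[0,0,0],"twist":0},{"claw":0,"linear":[0,0,0],"twist":0},{"claw":0,"linear":[0,0,0],"twist":0},{"claw":0,"linear":[0,0,0],"twist":0}]'
```

```text
clock: 3.45
tool_pos: [0.5447, -0.1804, 0.0311]
orientation: [136.2, 89.8, 177.9]
force: [-0.2, -0.8, 0.4]
opening: 0.0875
clock: 4.28
tool_pos: [0.5457, -0.1802, 0.0326]
orientation: [145.3, 90.0, -172.7]
force: [0.0, -1.2, 1.7]
opening: 0.0279
```

```bash
python3 -m pendant '[{"claw":0,"linear":[-8,0,0],"twist":0},{"claw":0,"linear":[-20,0,0],"twist":0},{"claw":0,"linear":[-30,0,0],"twist":0},{"claw":0,"linear":[-32,0,0],"twist":0.05},{"claw":0,"linear":[-32,0,0],"twist":0.1},{"claw":0,"linear":[-32,0,0],"twist":0.1},{"claw":0,"linear":[-32,0,0],"twist":0.1},{"claw":0,"linear":[-32,0,0],"twist":0.1},{"claw":0,"linear":[-32,0,0],"twist":0.08},{"claw":0,"linear":[-18,0,0],"twist":0.044}]'
python3 -m pendant '[{"claw":0,"linear":[0,15,0],"twist":0},{"claw":0,"linear":[0,25,1],"twist":0},{"claw":0,"linear":[0,25,1],"twist":0},{"claw":0,"linear":[0,25,1],"twist":0},{"claw":0,"linear":[0,20,1],"twist":0},{"claw":0,"linear":[0,12,0],"twist":0},{"claw":0,"linear":[0,8,0],"twist":0},{"claw":0,"linear":[0,0,0],"twist":0},{"claw":0,"linear":[0,0,0],"twist":0},{"claw":0,"linear":[0,0,0],"twist":0}]'
python3 - <<'E'
from h import *
o=get_obs();R=Ro.from_euler('xyz',o['orientation'],degrees=True).as_matrix();print(R.round(4),o['tool_pos'],o['qvel'].round(2))
c=cam('wrist'); im,d=snapshot('wrist'); X=cloud('wrist',d,c)
np.savez('w2.npz',im=im,X=X,d=d); cv2.imwrite('pics/w2.png',im[...,::-1])
tz=o['tool_pos'][2]; print(c[0])
for nm,z0,z1,cx,cy in [('rim',.045,.056,.503,.1625),('conn',.058,.068,.59,.175),('plate',tz-.012,tz+.004,.53,-.05),('all',tz-.02,tz+.012,.53,-.05)]:
    P=X[(abs(X[...,0]-cx)<.13)&(abs(X[...,1]-cy)<.13)&(X[...,2]>z0)&(X[...,2]<z1)]
    if len(P)>5: print(nm,len(P),P[:,:3].mean(0),np.median(P[:,2]),cv2.minAreaRect((P[:,:2]*1000).astype(np.float32)))
E
```

```text
clock: 5.12
tool_pos: [0.5461, -0.1805, 0.3052]
orientation: [-19.2, 89.7, -10.3]
force: [0.7, -0.8, -0.8]
opening: 0.0279
clock: 5.95
tool_pos: [0.5291, -0.0518, 0.3005]
orientation: [-147.2, 90.0, -138.1]
force: [0.3, 0.1, -1.9]
opening: 0.0282
[[-3.000e-04 -1.578e-01  9.875e-01]
 [-2.000e-04  9.875e-01  1.578e-01]
 [-1.000e+00 -2.000e-04 -3.000e-04]] [ 0.52908879 -0.0517675   0.30054474] [-0.42  0.18  0.01  0.04  0.07 -0.16]
{'fx': 304.5386324543075, 'fy': 304.5386324543075, 'cx': 256.64390763437075, 'cy': 187.43034928899817, 'k1': -0.043753080754080534, 'rvec': array([-1.89722717, -2.22551867, -0.3437961 ]), 'tvec': array([ 0.13429894, -0.55169564,  0.30820424])}
rim 4184 [0.5063511  0.16511504 0.04834484] 0.04763187074553532 ((505.3823547363281, 165.70407104492188), (191.17002868652344, 122.40131378173828), 9.629528045654297)
conn 362 [0.58759656 0.1778872  0.06307997] 0.06333295363708968 ((588.2907104492188, 179.06719970703125), (21.009136199951172, 36.28727722167969), 9.99898910522461)
plate 28096 [ 0.48138737 -0.05889797  0.29789381] 0.29788380186140834 ((518.5474853515625, -52.913543701171875), (149.1623077392578, 121.28659057617188), 9.356911659240723)
all 28537 [ 0.48174678 -0.05884312  0.29806364] 0.2978961459850601 ((518.5474853515625, -52.913543701171875), (149.1623077392578, 121.28659057617188), 9.356911659240723)
```

View pics/w2.png

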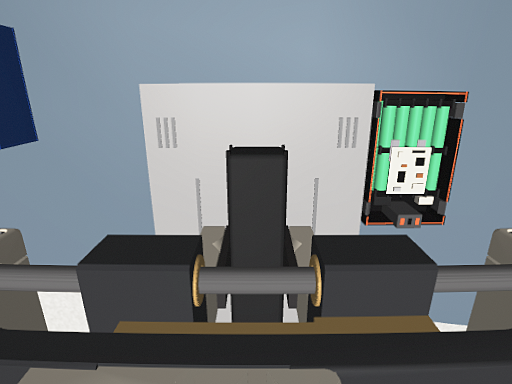

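```bash
python3 -m pendant '[{"claw":0,"linear":[0,15,0],"twist":0},{"claw":0,"linear":[0,30,0],"twist":0},{"claw":0,"linear":[0,35,0],"twist":0},{"claw":0,"linear":[10,35,0],"twist":0},{"claw":0,"linear":[20,35,0],"twist":0},{"claw":0,"linear":[25,30,0],"twist":0},{"claw":0,"linear":[30,20,0],"twist":0},{"claw":0,"linear":[35,10,0],"twist":0},{"claw":0,"linear":[30,6,0],"twist":0},{"claw":0,"linear":[20,0,0],"twist":0}]'
python3 -m pendant '[{"claw":0,"linear":[15,0,0],"twist":0},{"claw":0,"linear":[0,0,0],"twist":0},{"claw":0,"linear":[0,0,0],"twist":0},{"claw":0,"linear":[0,0,0],"twist":0},{"claw":0,"linear":[0,0,0],"twist":0},{"claw":0,"linear":[0,0,0],"twist":0},{"claw":0,"linear":[0,0,0],"twist":0},{"claw":0,"linear":[0,0,0],"twist":0},{"claw":0,"linear":[0,0,0],"twist":0},{"claw":0,"linear":[0,0,0],"twist":0}]'
python3 - <<'E'
from h import *
o=get_obs();R=Ro.from_euler('xyz',o['orientation'],degrees=True).as_matrix();print(R.round(4),o['tool_pos'],o['qvel'].round(2))
ims=[]
for n in ['top','scene']:
    c=cam(n);im,d=snapshot(n);X=cloud(n,d,c);np.savez(n+'3.npz',im=im,X=X,d=d);tz=o['tool_pos'][2]
    P=X[(abs(X[...,0]-.503)<.13)&(abs(X[...,1]-.163)<.13)&(X[...,2]>tz-.013)&(X[...,2]<tz+.005)]
    print(n,len(P),np.median(P[:,2]),cv2.minAreaRect((P[:,:2]*1000).astype(np.float32)))
    u,v=proj(n,[[.503,.163,.08]],c)[0].astype(int); a=im[v-60:v+60,u-60:u+60]
    ims.append(cv2.resize(a,(400,400),interpolation=cv2.INTER_CUBIC))
cv2.imwrite('pics/h3.png',np.hstack(ims)[...,::-1])
E
```

```text
clock: 6.83
tool_pos: [0.4939, 0.162, 0.1276]
orientation: [-159.5, 89.8, -150.4]
force: [-0.1, -0.6, -1.6]
opening: 0.0276
clock: 7.67
tool_pos: [0.495, 0.1621, 0.1158]
orientation: [29.2, 90.0, 38.3]
force: [0.3, -0.6, -1.2]
opening: 0.0278
[[ 3.000e-04 -1.582e-01  9.874e-01]
 [ 2.000e-04  9.874e-01  1.582e-01]
 [-1.000e+00  2.000e-04  3.000e-04]] [0.49497763 0.16213879 0.11576019] [ 0.12  0.16 -0.05 -0.03 -0.01 -0.13]
top 837 0.110589716854356 ((502.78814697265625, 159.79733276367188), (189.47726440429688, 120.16961669921875), 9.02411937713623)
scene 888 0.11311417976154399 ((502.5971374511719, 162.1297149658203), (196.38543701171875, 121.50990295410156), 9.230820655822754)
```

View pics/h3.png

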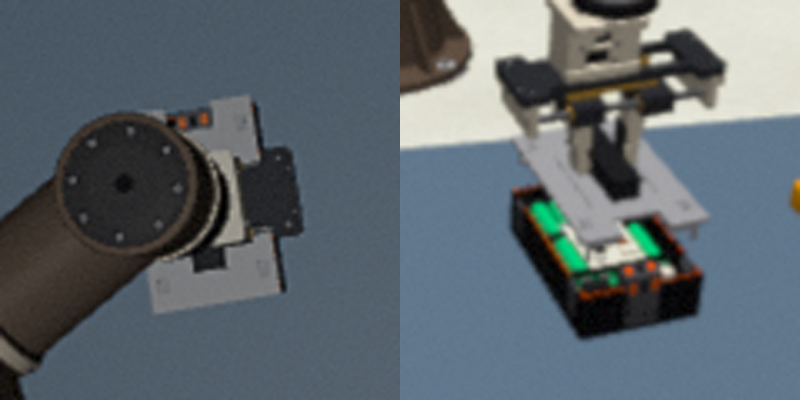

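The top picture shows the notch around the orange contacts, and the scene picture shows the cover aligned above the tray. All three cameras agree on a small fix of about +1.4 mm in y and +0.7 mm in z (tool axes).

```bash
python3 -m pendant '[{"claw":0,"linear":[3,1.4,0.7],"twist":0},{"claw":0,"linear":[6,0,0],"twist":0},{"claw":0,"linear":[6,0,0],"twist":0},{"claw":0,"linear":[6,0,0],"twist":0},{"claw":0,"linear":[5,0,0],"twist":0},{"claw":0,"linear":[3,0,0],"twist":0},{"claw":0,"linear":[2,0,0],"twist":0},{"claw":0,"linear":[2,0,0],"twist":0},{"claw":0,"linear":[2,0,0],"twist":0},{"claw":0,"linear":[1,0,0],"twist":0}]'
python3 -m pendant '[{"claw":0,"linear":[1.5,0,0],"twist":0},{"claw":0,"linear":[1.5,0,0],"twist":0},{"claw":0,"linear":[1,0,0],"twist":0},{"claw":0,"linear":[1,0,0],"twist":0},{"claw":0,"linear":[1,0,0],"twist":0},{"claw":0,"linear":[0,0,0],"twist":0},{"claw":0,"linear":[0,0,0],"twist":0},{"claw":0,"linear":[0,0,0],"twist":0},{"claw":0,"linear":[0,0,0],"twist":0},{"claw":0,"linear":[0,0,0],"twist":0}]'
```

```text
clock: 8.6
tool_pos: [0.4954, 0.1636, 0.0794]
orientation: [46.4, 90.0, 55.5]
force: [-0.7, -0.7, -1.7]
opening: 0.0277
clock: 9.43
tool_pos: [0.4955, 0.1636, 0.0736]
orientation: [28.5, 90.0, 37.6]
force: [-0.2, -1.2, -2.3]
opening: 0.0277
```

```bash
python3 -m pendant '[{"claw":0,"linear":[1,0,0],"twist":0},{"claw":0,"linear":[1,0,0],"twist":0},{"claw":0,"linear":[1,0,0],"twist":0},{"claw":0,"linear":[1,0,0],"twist":0},{"claw":0,"linear":[0.5,0,0],"twist":0},{"claw":0,"linear":[0.5,0,0],"twist":0},{"claw":0,"linear":[0,0,0],"twist":0},{"claw":0,"linear":[0,0,0],"twist":0},{"claw":0,"linear":[0,0,0],"twist":0},{"claw":0,"linear":[0,0,0],"twist":0}]'
```

```text
clock: 10.27
tool_pos: [0.4954, 0.1636, 0.0686]
orientation: [15.3, 90.0, 24.4]
force: [-0.2, 0.4, -1.5]
opening: 0.028
```

```bash
python3 -m pendant '[{"claw":0,"linear":[0.5,0,0],"twist":0},{"claw":0,"linear":[0.5,0,0],"twist":0},{"claw":0,"linear":[0.5,0,0],"twist":0},{"claw":0,"linear":[0.5,0,0],"twist":0},{"claw":0,"linear":[0.5,0,0],"twist":0},{"claw":0,"linear":[0,0,0],"twist":0},{"claw":0,"linear":[0,0,0],"twist":0},{"claw":0,"linear":[0,0,0],"twist":0},{"claw":0,"linear":[0,0,0],"twist":0},{"claw":0,"linear":[0,0,0],"twist":0}]'; python3 -c "
from h import *
print(get_obs())"
```

```text
clock: 11.1
tool_pos: [0.496, 0.1639, 0.0669]
orientation: [10.9, 89.9, 20.0]
force: [-1.0, -0.8, 6.2]
opening: 0.0277
{'clock': 11.1, 'joint_pos': array([ 3.98438376e+01,  1.57037832e+01, -3.02334448e+01,  3.79830584e-02,
       -4.39895257e+01, -1.20742951e+02]), 'qvel': array([ 0.09846364,  0.0442726 , -0.03738343, -0.03196414,  0.02334839,
       -0.02278839]), 'tau': array([-7.50124524e-02, -4.12070704e+01,  2.05957246e+01,  4.63080436e+00,
        4.05485434e-01, -2.37664883e-02]), 'tool_pos': array([0.49600282, 0.16386393, 0.06685947]), 'orientation': array([10.91028717, 89.92214212, 20.03848408]), 'force': array([-1.0186473 , -0.76566035,  6.24100781]), 'moment': array([-0.06462991,  0.49012856,  0.00361924]), 'opening': 0.027726318428806473}
```

Contact on the catches comes at the expected height. Release and rise.

```bash
python3 -m pendant '[{"claw":60,"linear":[0,0,0],"twist":0},{"claw":60,"linear":[0,0,0],"twist":0},{"claw":60,"linear":[0,0,0],"twist":0},{"claw":60,"linear":[0,0,0],"twist":0},{"claw":60,"linear":[-10,0,0],"twist":0},{"claw":60,"linear":[-30,0,0],"twist":0},{"claw":0,"linear":[-35,0,0],"twist":0},{"claw":0,"linear":[-30,0,0],"twist":0},{"claw":0,"linear":[-15,0,0],"twist":0},{"claw":0,"linear":[0,0,0],"twist":0}]'
python3 - <<'E'
from h import *
o=get_obs();R=Ro.from_euler('xyz',o['orientation'],degrees=True).as_matrix();print(R[:,1:].round(4),o['tool_pos'],o['qvel'].round(1),o['force'])
ims=[]
for n in ['wrist','top','scene']:
    c=cam(n);im,d=snapshot(n);X=cloud(n,d,c);np.savez(n+'4.npz',im=im,X=X,d=d)
    cv2.imwrite('pics/%s4.png'%n,im[...,::-1])
    M=(abs(X[...,0]-.503)<.12)&(abs(X[...,1]-.163)<.1)
    P=X[M&(X[...,2]>.054)&(X[...,2]<.074)]
    print(n,len(P),np.median(P[:,2]),cv2.minAreaRect((P[:,:2]*1000).astype(np.float32)))
    A=np.c_[P[:,:2]-[.504,.164],np.ones(len(P))]; 
    for _ in range(3):
        s=np.linalg.lstsq(A,P[:,2],rcond=None)[0]; k=abs(P[:,2]-A@s)<.004; A,P=A[k],P[k]
    print('plane',s)
E
```

```text
clock: 11.93
tool_pos: [0.4974, 0.1647, 0.191]
orientation: [21.8, 89.6, 31.0]
force: [1.3, 0.1, 0.3]
opening: 0.0388
[[-0.1588  0.9873]
 [ 0.9873  0.1588]
 [ 0.0028  0.0069]] [0.49741603 0.16467837 0.19103876] [-0.   2.3 -3.7 -1.2  3.8  0. ] [1.29181808 0.05856079 0.31130143]
wrist 16604 0.0647659564824542 ((504.6390686035156, 165.36354064941406), (187.6927032470703, 120.72547149658203), 9.098560333251953)
plane [-0.00081398 -0.00050867  0.06472707]
top 843 0.06232867693193759 ((504.35137939453125, 161.5206756591797), (190.52354431152344, 119.98884582519531), 9.007575035095215)
plane [-0.00292714 -0.00574961  0.06218384]
scene 1091 0.06486221360876708 ((504.0855407714844, 164.07691955566406), (199.02886962890625, 122.20166778564453), 9.050902366638184)
plane [-0.00369268 -0.00450256  0.06488827]
```

View pics/wrist4.png

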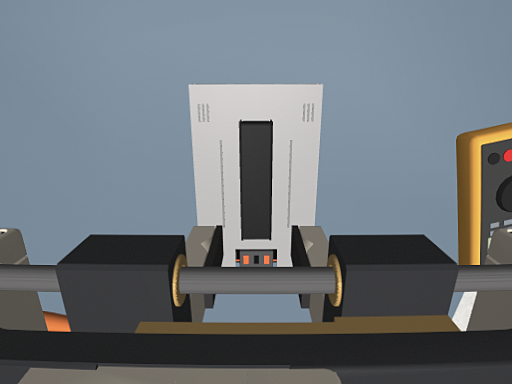

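The wrist picture shows the cover lying level on the catches, with the notch around the contacts at (256,259). Plate height is about 64 mm, as predicted. Now corner 1.

```bash
python3 -m pendant '[{"claw":0,"linear":[10,12.5,19.5],"twist":0},{"claw":0,"linear":[10,12.5,19.5],"twist":0},{"claw":0,"linear":[10,12.5,19.5],"twist":0},{"claw":0,"linear":[10,12.5,19.5],"twist":0},{"claw":0,"linear":[25,0,0],"twist":0},{"claw":0,"linear":[25,0,0],"twist":0},{"claw":0,"linear":[14,0,0],"twist":0},{"claw":0,"linear":[8,0,0],"twist":0},{"claw":0,"linear":[2,0,0],"twist":0},{"claw":0,"linear":[0,0,0],"twist":0}]'
python3 -m pendant '[{"claw":0,"linear":[2,0,0],"twist":0},{"claw":0,"linear":[2,0,0],"twist":0},{"claw":0,"linear":[2,0,0],"twist":0},{"claw":0,"linear":[2,0,0],"twist":0},{"claw":0,"linear":[2,0,0],"twist":0},{"claw":0,"linear":[2,0,0],"twist":0},{"claw":0,"linear":[2,0,0],"twist":0},{"claw":0,"linear":[1,0,0],"twist":0},{"claw":0,"linear":[0,0,0],"twist":0},{"claw":0,"linear":[0,0,0],"twist":0}]'
```

```text
clock: 12.92
tool_pos: [0.5642, 0.2249, 0.0713]
orientation: [-145.1, 89.9, -136.0]
force: [-1.2, -0.5, 0.5]
opening: 0.0009
clock: 13.75
tool_pos: [0.5644, 0.2253, 0.0569]
orientation: [-176.3, 90.0, -167.2]
force: [-0.1, -0.4, 1.5]
opening: 0.0
```

```bash
python3 -m pendant '[{"claw":0,"linear":[1,0,0],"twist":0},{"claw":0,"linear":[1,0,0],"twist":0},{"claw":0,"linear":[1,0,0],"twist":0},{"claw":0,"linear":[1,0,0],"twist":0},{"claw":0,"linear":[1,0,0],"twist":0},{"claw":0,"linear":[0.5,0,0],"twist":0},{"claw":0,"linear":[0.5,0,0],"twist":0},{"claw":0,"linear":[0,0,0],"twist":0},{"claw":0,"linear":[0,0,0],"twist":0},{"claw":0,"linear":[0,0,0],"twist":0}]'
```

```text
clock: 14.58
tool_pos: [0.5649, 0.2254, 0.0554]
orientation: [-3.1, 89.9, 6.1]
force: [-13.8, -3.2, 36.3]
opening: 0.0005
```

```bash
python3 -m pendant '[{"claw":0,"linear":[-5,0,0],"twist":0},{"claw":0,"linear":[-15,0,0],"twist":0},{"claw":0,"linear":[-20,0,0],"twist":0},{"claw":0,"linear":[-10,0,-20],"twist":0},{"claw":0,"linear":[0,0,-35],"twist":0},{"claw":0,"linear":[0,0,-35],"twist":0},{"claw":0,"linear":[0,0,-30],"twist":0},{"claw":0,"linear":[0,0,-20],"twist":0},{"claw":0,"linear":[0,0,0],"twist":0},{"claw":0,"linear":[0,0,0],"twist":0}]'
cat > chk.py <<'E'
from h import *
import sys
o=get_obs();print(o['tool_pos'],o['force'])
C=np.array([.5044,.1646]);y=np.radians(9.1);x_=np.array([np.cos(y),np.sin(y)]);y_=np.array([-x_[1],x_[0]])
for n in ['top','scene','wrist']:
    c=cam(n);im,d=snapshot(n);X=cloud(n,d,c);cv2.imwrite('pics/%s_%s.png'%(n,sys.argv[1]),im[...,::-1]);np.savez('%s_%s.npz'%(n,sys.argv[1]),X=X,im=im)
    L=np.stack([(X[...,:2]-C)@x_,(X[...,:2]-C)@y_],-1)
    if n!='wrist': L=L-{'top':[-.0006,-.0030],'scene':[-.0004,-.0005]}[n]
    r=[]
    for sx,sy in [(1,1),(-1,1),(-1,-1),(1,-1)]:
        m=(abs(L[...,0]-sx*.070)<.012)&(abs(L[...,1]-sy*.050)<.008)&(X[...,2]>.045)&(X[...,2]<.08)
        r.append((round(float(np.median(X[m][:,2]))*1000,1),int(m.sum())) if m.sum()>3 else None)
    print(n,r)
E
python3 chk.py 5
```

```text
clock: 15.42
tool_pos: [0.4257, 0.2033, 0.1016]
orientation: [40.4, 89.9, 49.5]
force: [0.4, 0.8, -0.3]
opening: 0.0005
[0.42571975 0.20333591 0.10162841] [ 0.37651716  0.81911524 -0.34087779]
top [(53.8, 35), None, (63.6, 35), (63.2, 34)]
scene [(56.9, 25), (61.8, 17), (67.6, 24), (65.1, 30)]
wrist [None, (61.8, 664), (67.5, 733), None]
```

```bash
python3 -m pendant '[{"claw":0,"linear":[12,0,1],"twist":0},{"claw":0,"linear":[14,0,0],"twist":0},{"claw":0,"linear":[8,0,0],"twist":0},{"claw":0,"linear":[4,0,0],"twist":0},{"claw":0,"linear":[1.5,0,0],"twist":0},{"claw":0,"linear":[1.5,0,0],"twist":0},{"claw":0,"linear":[1.5,0,0],"twist":0},{"claw":0,"linear":[1.5,0,0],"twist":0},{"claw":0,"linear":[1.5,0,0],"twist":0},{"claw":0,"linear":[1.5,0,0],"twist":0}]'
python3 -m pendant '[{"claw":0,"linear":[1,0,0],"twist":0},{"claw":0,"linear":[1,0,0],"twist":0},{"claw":0,"linear":[0.5,0,0],"twist":0},{"claw":0,"linear":[0,0,0],"twist":0},{"claw":0,"linear":[0,0,0],"twist":0},{"claw":0,"linear":[0,0,0],"twist":0},{"claw":0,"linear":[0,0,0],"twist":0},{"claw":0,"linear":[0,0,0],"twist":0},{"claw":0,"linear":[0,0,0],"twist":0},{"claw":0,"linear":[0,0,0],"twist":0}]'
```

```text
clock: 16.4
tool_pos: [0.4278, 0.2037, 0.0549]
orientation: [14.1, 89.9, 23.2]
force: [-7.5, -2.4, 27.7]
opening: 0.0004
clock: 17.23
tool_pos: [0.4279, 0.2037, 0.0547]
orientation: [13.4, 89.9, 22.6]
force: [-12.4, -3.4, 38.4]
opening: 0.0004
```

```bash
python3 -m pendant '[{"claw":0,"linear":[-5,0,0],"twist":0},{"claw":0,"linear":[-20,0,0],"twist":0},{"claw":0,"linear":[-25,0,0],"twist":0},{"claw":0,"linear":[0,-20,0],"twist":0},{"claw":0,"linear":[0,-30,0],"twist":0},{"claw":0,"linear":[0,-30,0],"twist":0},{"claw":0,"linear":[0,-20,0],"twist":0},{"claw":0,"linear":[0,0,0],"twist":0},{"claw":0,"linear":[0,0,0],"twist":0},{"claw":0,"linear":[0,0,0],"twist":0}]'; python3 chk.py 6
```

```text
clock: 18.07
tool_pos: [0.4433, 0.1048, 0.1018]
orientation: [26.0, 90.0, 35.1]
force: [0.5, 0.2, -0.5]
opening: 0.0003
[0.44334565 0.10482746 0.10176862] [ 0.49387009  0.154157   -0.47727539]
top [(54.7, 36), None, None, (61.0, 37)]
scene [(56.3, 24), (55.9, 17), (63.3, 27), (63.1, 34)]
wrist [None, (56.2, 649), (63.7, 646), None]
```

Corners 1 and 2 are down, and 3 and 4 are still about 7 mm up. Press corner 3.

```bash
python3 -m pendant '[{"claw":0,"linear":[12,0,0],"twist":0},{"claw":0,"linear":[14,0,0],"twist":0},{"claw":0,"linear":[8,0,0],"twist":0},{"claw":0,"linear":[4,0,0],"twist":0},{"claw":0,"linear":[2,0,0],"twist":0},{"claw":0,"linear":[1.5,0,0],"twist":0},{"claw":0,"linear":[1.5,0,0],"twist":0},{"claw":0,"linear":[1.5,0,0],"twist":0},{"claw":0,"linear":[1.5,0,0],"twist":0},{"claw":0,"linear":[1.5,0,0],"twist":0}]'
python3 -m pendant '[{"claw":0,"linear":[1,0,0],"twist":0},{"claw":0,"linear":[1,0,0],"twist":0},{"claw":0,"linear":[0.5,0,0],"twist":0},{"claw":0,"linear":[0,0,0],"twist":0},{"claw":0,"linear":[0,0,0],"twist":0},{"claw":0,"linear":[0,0,0],"twist":0},{"claw":0,"linear":[0,0,0],"twist":0},{"claw":0,"linear":[0,0,0],"twist":0},{"claw":0,"linear":[0,0,0],"twist":0},{"claw":0,"linear":[0,0,0],"twist":0}]'
```

```text
clock: 19.05
tool_pos: [0.4436, 0.105, 0.0545]
orientation: [12.7, 89.9, 21.8]
force: [-8.3, 0.1, 24.8]
opening: 0.0007
clock: 19.88
tool_pos: [0.4437, 0.105, 0.0543]
orientation: [6.5, 89.9, 15.7]
force: [-13.7, -0.3, 38.1]
opening: 0.0005
```

```bash
python3 -m pendant '[{"claw":0,"linear":[-5,0,0],"twist":0},{"claw":0,"linear":[-20,0,0],"twist":0},{"claw":0,"linear":[-25,0,0],"twist":0},{"claw":0,"linear":[0,0,20],"twist":0},{"claw":0,"linear":[0,0,35],"twist":0},{"claw":0,"linear":[0,0,35],"twist":0},{"claw":0,"linear":[0,0,30],"twist":0},{"claw":0,"linear":[0,0,20],"twist":0},{"claw":0,"linear":[0,0,0],"twist":0},{"claw":0,"linear":[0,0,0],"twist":0}]'; python3 chk.py 7
```

```text
clock: 20.72
tool_pos: [0.5818, 0.1266, 0.1006]
orientation: [-164.3, 89.9, -155.3]
force: [-0.9, -0.6, 0.4]
opening: 0.0008
[0.58175603 0.12661081 0.10058831] [-0.8545189  -0.63785229  0.40205416]
top [None, (53.7, 36), (53.1, 37), None]
scene [(56.6, 23), None, (55.7, 16), (61.8, 28)]
wrist [(56.3, 646), (56.0, 396), (56.1, 349), (62.3, 623)]
```

```bash
python3 -m pendant '[{"claw":0,"linear":[12,0,0],"twist":0},{"claw":0,"linear":[14,0,0],"twist":0},{"claw":0,"linear":[8,0,0],"twist":0},{"claw":0,"linear":[4,0,0],"twist":0},{"claw":0,"linear":[2,0,0],"twist":0},{"claw":0,"linear":[1.5,0,0],"twist":0},{"claw":0,"linear":[1.5,0,0],"twist":0},{"claw":0,"linear":[1.5,0,0],"twist":0},{"claw":0,"linear":[1,0,0],"twist":0},{"claw":0,"linear":[1,0,0],"twist":0}]'
python3 -m pendant '[{"claw":0,"linear":[1,0,0],"twist":0},{"claw":0,"linear":[1,0,0],"twist":0},{"claw":0,"linear":[0.5,0,0],"twist":0},{"claw":0,"linear":[0,0,0],"twist":0},{"claw":0,"linear":[0,0,0],"twist":0},{"claw":0,"linear":[0,0,0],"twist":0},{"claw":0,"linear":[0,0,0],"twist":0},{"claw":0,"linear":[0,0,0],"twist":0},{"claw":0,"linear":[0,0,0],"twist":0},{"claw":0,"linear":[0,0,0],"twist":0}]'
```

```text
clock: 21.7
tool_pos: [0.5816, 0.1269, 0.0554]
orientation: [18.7, 89.9, 27.8]
force: [0.4, 0.4, 0.0]
opening: 0.0001
clock: 22.53
tool_pos: [0.5817, 0.1269, 0.0542]
orientation: [0.5, 89.9, 9.6]
force: [-5.9, -0.4, 13.4]
opening: 0.0005
```

```bash
python3 -m pendant '[{"claw":0,"linear":[-5,0,0],"twist":0},{"claw":0,"linear":[-20,0,0],"twist":0},{"claw":0,"linear":[-25,0,0],"twist":0},{"claw":0,"linear":[-20,0,20],"twist":0},{"claw":0,"linear":[-20,15,30],"twist":0},{"claw":0,"linear":[-20,15,30],"twist":0},{"claw":0,"linear":[-20,10,20],"twist":0},{"claw":0,"linear":[-10,10,0],"twist":0},{"claw":0,"linear":[0,0,0],"twist":0},{"claw":0,"linear":[0,0,0],"twist":0}]'; python3 chk.py 8
```

```text
clock: 23.37
tool_pos: [0.6716, 0.1922, 0.1921]
orientation: [141.5, 90.0, 150.7]
force: [-0.5, -0.2, 0.2]
opening: 0.0007
[0.67159973 0.19219344 0.19211245] [-0.45089084 -0.17007092  0.20450104]
top [(50.7, 33), (53.0, 36), (52.5, 38), (53.3, 37)]
scene [(55.8, 22), (55.2, 20), (55.7, 19), (55.7, 27)]
wrist [(55.2, 468), None, None, (55.1, 473)]
```

View pics/wrist_8.png

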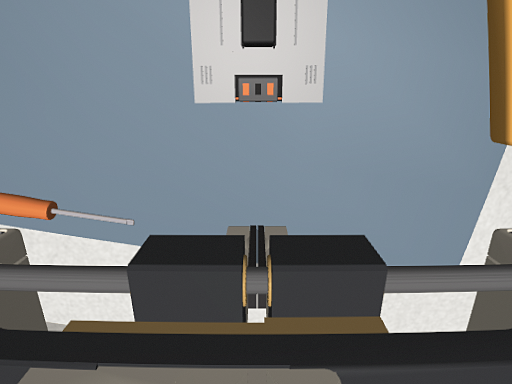

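The wrist picture shows the notch around the contacts at (258,88), with the plate flush. All corners read about 55 mm and coplanar. I'm handing in.

```bash
python3 -c "
from h import *
snapshot('scene'); X0=np.load('scene0.npz')['X']
for t in ['meter','screwdriver','bin']: print(t,[(b['xy'],round(b['confidence'],2)) for b in boxes_of('scene',t)[:1]])
close_job(); print(get_obs()['clock'])"
```

```text
meter [([396.6, 169.2], 0.92)]
screwdriver [([239.7, 241.6], 0.61)]
bin [([108.8, 191.7], 0.98)]
the job is handed in; nothing more can be done
the job is handed in; nothing more can be done
```

The cover is on the pack with its notch around the connector block, and all four clips appear to be home. I gripped it by the rail, laid it level on the catches, then pressed corners 1, 2, 3 and 4 in turn. The job was handed in at about 23–24 s of the 48 s allowed.

**Corner heights:** with the arm clear, the scene camera read 55.2–55.8 mm at all four corners. The wrist camera read 55.1–55.2 mm at the two corners it could see. Seated height is 54 mm and the limit is 56.5 mm. After each of corners 1 to 3, the pressed corners stayed down while the others still read 6 mm or more higher.

**Checks that disagreed:**
- **Top camera:** it read 53.0, 52.5 and 53.3 mm at corners 2, 3 and 4, in line with its usual 2 mm or so low reading. It read 50.7 mm at corner 1, which the other cameras don't support; I put that down to a bad reading.
- **Corner 4:** it met only 13 N at its stop, against 36–38 N at the others. It reached the same height and stayed level after release, so I didn't press it again.

**Bystanders:** the meter and screwdriver were found within about 2 pixels of where they started. The bin was found too, but the scene camera had no starting view of it to compare. The arm never went low near any of the three.

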